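# Lock the roller drum with its index pin

## Task

Lock the culture roller drum so that its tubes can be loaded. Take the index pin from the accessory block and stand it in the guide on top of the drum's index fork, turn the wheel until the pin finds a hole of the collar and drops through, and leave the pin fully home, its shoulder down on the guide, and the drum at rest. Leave the nut driver, the black lens case and the small vial where they are.

Things in the scene. Friction and masses are not known exactly. Their poses are not given: they have to be found in the camera images.
- roller_drum: Culture roller drum, fixed. Base plate 235 x 150 mm, white drive case behind (130 mm high), in front of it the index fork: two metal cheeks 64 mm wide, a bridge on top (bottom 120, top 140 mm high) with a round guide boss (33 mm across, top 160 mm high). Origin: on the worktop under the guide's axis; x from the wheel back to the drive case, along the shaft; z up.
- guide_mouth (a point): Centre of the guide's mouth, on top of the guide boss, 160 mm above the worktop. The guide is one vertical 13.5 mm bore, flared at the mouth, through boss and bridge, 160 to 120 mm high. Below the collar a blind 15 mm bore in line with it goes from 64 down to 42 mm. Axes as roller_drum.
- collar_center (a point): Centre of the steel index collar between the cheeks, 92 mm high under the guide: 48 mm diameter (top 116 mm high), axis along the shaft, two 14 mm cross-holes right through it at right angles, so one comes under the guide every quarter turn. It is clamped to the wheel's shaft at an unknown angle; at the start a hole is 16 to 74 degrees of turn away from the guide.
- drum_wheel (a joint): Wheel angle (rad): 0 with the hand grip straight above the shaft, growing as the grip goes to roller_drum's -y side. Metal disc, 140 mm diameter, 36 to 46 mm in front (-x) of the guide's axis. Turns both ways (about 1 N at the grip), collar with it, and stays where left. With the pin in a hole it cannot turn; held against the pin it keeps the pin from dropping, let go it frees it.
- wheel_grip (a point): Middle of the wheel's hand grip: a plain round steel spindle, 14 mm diameter, 60 mm long (button end 19 mm), that sticks out of the wheel's front parallel to the shaft, 52 mm from the shaft's axis. This point is 36 mm in front of the disc and 82 mm in front (-x) of the guide's axis.
- index_pin: Index pin, 151 mm long, 0.10 to 0.17 kg: plain steel shank, 12 mm diameter, 112 mm long, oiled, round nose; steel shoulder 25 mm across, 6 mm thick; black knob, 24 mm diameter. Stands in an outer hole of the block. Origin: end of the nose; z from nose to knob. Nose 116 mm high when it rides on the collar, 48 mm high when fully home (shoulder on the boss).
- pin_knob (a point): Middle of the pin's knob (32 mm high), 135 mm from the nose and 16 mm below the knob's top: where to grip the pin.
- accessory_block: Grey block 50 x 150 x 46 mm, fixed, with three 14 mm holes, 38 mm deep, in a row along its y at -50, 0 and +50 mm. Origin: centre of its underside; z up.
- nut_driver: Nut driver, 144 mm long: steel shank of 12 mm diameter without a shoulder, long ribbed black handle of 28 mm diameter. Stands in the other outer hole of the block; a bystander. Origin: lower end of the shank.
- lens_case: Black round screw case, 40 mm diameter, 57 mm high, standing on the worktop; a bystander. Origin: centre of its underside.
- vial_0: Small clear vial with white cap, 25 mm diameter, 56 mm high, standing on the worktop; a bystander. Origin: centre of its underside.
Things that resemble listed ones, but are neither listed nor needed, are in the scene too. What is shaped like the index_pin but green is not meant.

How it is judged (in metres and radians):
On the way, in this order (a step that is already met when the one before it is completed fails the run):
1. the pin's nose is in the guide (horizontal distance between index_pin and guide_mouth below 0.004 m and z of index_pin in the frame of roller_drum below 0.148 m and angle between index_pin's own z axis and vertical below 0.12 rad), for 0.1 s.
2. the pin has passed right through the collar (horizontal distance between index_pin and guide_mouth below 0.004 m and z of index_pin in the frame of roller_drum below 0.062 m), for 0.1 s.
At the end, for the whole second after the job is handed in: The index pin stands upright (within 0.06 rad) in the guide (nose within 4 mm of its axis), through the collar and fully home: its shoulder within 3 mm of the guide boss; pin and wheel are at rest (horizontal distance between index_pin and guide_mouth below 0.004 m and z of index_pin in the frame of roller_drum below 0.051 m and angle between index_pin's own z axis and vertical below 0.06 rad and linear speed of index_pin below 0.02 m/s and velocity of joint drum_wheel between -0.05 and 0.05 rad/s); the robot touches nothing.
It fails at once if the nut driver is shifted by more than 25 mm (distance of nut_driver from where it was at the start of the episode above 0.025 m).
It fails at once if the lens case is shifted by more than 25 mm (distance of lens_case from where it was at the start of the episode above 0.025 m).
It fails at once if the vial is shifted by more than 25 mm (distance of vial_0 from where it was at the start of the episode above 0.025 m).
It also fails if it takes over 72 s, if anything falls off the work surface, if the arm or the gripper's body presses on something with over 40 N, if the wrist force passes 120 N, or if a joint passes its speed limit or range.

## Robot

A 6-joint arm with a two-finger parallel gripper is mounted at the origin on a cart in front of the work surface, level with it; the furniture and walls round the work are solid. World frame = base frame: x ahead of the robot, y to its left, z up, the work surface at z = 0. Lengths are in mm, angles in degrees, forces in N, time in s.
With the tool pointing down it reaches from about 325 to 775 mm from the base axis. Payload 5.5 kg.
Tool frame: the origin (TCP) lies at the very end of the fingers, on their centre line; the grasp point (between the pads) lies 19 mm behind it; z points along the fingers, y is the line along which they close (so a half turn about z gives the same grasp; the last joint's range is limited). The gripper opens to 85 mm and grips with 20 to 120 N. Pads are 22 mm wide; open, the fingers measure 114 mm over their backs; the gripper's body (76 mm by 85 mm) begins 54 mm behind the grasp point. The pads swing forward as they close: fully open they stand 13 mm farther back than shut.
Start: joints at [-66.675, 5.22, 70.514, -0, 104.267, -3.249], TCP at [268.412, -536.63, 231.275] pointing down, gripper open.
Joint ranges: [-164.24, 164.24], [-49.07, 125.15], [9.68, 141.18], [-86.29, 266.29], [3.28, 154.24], [-151.56, 151.56]. Speed limits (degrees/s): [147.25, 147.25, 172.46, 180, 180, 180].

## Interface

Orientations are given as a 3x3 rotation matrix whose columns are the frame's x, y, z axes.
In Python, from rig import manip, eyes, order gives the robot as it stands.
- The arm moves only by the shell command python3 -m creep [OPENING] [FORCE], which reads ROWS from standard input. ROWS is a JSON list of rows, 1 to 8 of them, each of 6 numbers: dx, dy, dz in shares of the most that a row can go, 1 being 50 mm, then a rotation vector rx, ry, rz in shares of 120 degrees (1.0 is 120 degrees); each row shifts and turns the commanded pose from where the row before left it, along the tool's axes as they then stand; what a row does not reach is not made up. A row lasts 1/10 s, in which the tool goes at most 50 mm and 8.59 degrees, less where a joint would pass 70% of its speed; a pose out of reach is approached as far as the arm can. OPENING is the opening from 0.0 (shut) to 1.0 (fully open), set as the command begins (- or left out keeps the last). The fingers move at their own pace and stop on an object; FORCE is the grip in N (left out, the last holds). Time passes only in rows, so rows that do not move let the fingers close. It prints the time, the measured TCP pose, the force, the opening and the grip force at its end. Input that does not fit is refused with a message, and nothing moves.
- manip.sense(): the state, without advancing time (a new reading comes with each control period).
- eyes.capture(name): name is "scene" or "top" or "wrist"; returns a dict with "image" (420x560x3 uint8, red, green, blue), "camera_matrix" (3x3 intrinsics, pixels), "cam_to_world" (4x4, takes a point from camera to world coordinates); the wrist camera has in their place "mount" (4x4, takes a point from camera to tool coordinates, whose origin is the TCP and whose axes are the flange's). Camera axes: x right, y up, looking along -z (the intrinsics and any distortion apply to the point x, -y, -z); pixel columns grow to the right and rows downward; lengths in mm; the calibration is good to about 2 mm. A picture is of the moment at which its call begins: read the wrist's pose just before it. There is no depth.
- order.sign_off(): hands the job in; it is judged then, once.
Trained networks look in the newest picture that a camera, given by its name, has taken for a name from the list of things; names that differ only in an ending like _2 or _b are one class to them, and where a whole thing is asked for, a point or a joint stands for the part that bears it (a point fixed in the world has none). Each returns a list of dicts, best first, with "score" (0 to 1); they miss things now and then, are a little off and sometimes report something else, mostly with a low value. They report only what shows in the picture. A call takes as long as a camera call. They do not tell look-alikes from the thing itself.
- eyes.regions_of(camera, label): "region" (420x560 bool, what is visible of it) and "box" ([left, top, width, height] as shares, 0 to 1, of the picture: columns of its width, rows of its height, round what is visible of it).
- eyes.place_of(camera, label): "point" ([column, row] as shares, 0 to 1, of the picture: columns of its width, rows of its height: a listed point, or the origin of a listed thing).
The state is a dict: "time_s": time; "qpos": joint angles; "joint_velocities": joint speeds; "effort": joint torques, N m; "position": TCP position; "tool_rot": TCP orientation; "contact_force": force on the tool from outside, world axes, zero at the start; "ft_torque": the same for the moment, N m; "opening": opening from 0.0 (shut) to 1.0 (fully open); "grasp_force": force on a finger pad.
Only numpy, scipy, OpenCV 4.12 (cv2) and the standard library are available. Lean on these libraries where they do the work, as an engineer would, in place of code of your own. Each camera call takes 0.05 s, during which the arm holds its last target. There are 200 camera calls.

## Working session

There is one attempt and no reset: what is moved stays moved. The work goes in short steps, Python scripts to look and compute and a shell command to move; the robot and the scene stay as the last step left them, time stands still between calls to the robot, and variables do not carry over. Pictures are saved under pics/ and viewed, at most 10 in all, crops included, and the job is handed in when it is done.

```bash
mkdir -p pics; ls; cat > h.py <<'E'
import numpy as np, cv2
from rig import manip, eyes, order
def cap(n):
    s=manip.sense(); c=eyes.capture(n)
    if n=="wrist":
        T=np.eye(4); T[:3,:3]=np.array(s["tool_rot"]); T[:3,3]=s["position"]
        c["cam_to_world"]=T@np.array(c["mount"])
    return c
def ray(c,px):
    K=np.array(c["camera_matrix"]); M=np.array(c["cam_to_world"])
    d=np.linalg.inv(K)@[px[0],px[1],1]; d=M[:3,:3]@[d[0],-d[1],-d[2]]
    return M[:3,3],d/np.linalg.norm(d)
def proj(c,P):
    K=np.array(c["camera_matrix"]); M=np.linalg.inv(np.array(c["cam_to_world"]))
    p=M[:3,:3]@np.array(P)+M[:3,3]; p=K@[p[0],-p[1],-p[2]]; return p[:2]/p[2]
def tri(rs):
    A=0;b=0
    for o,d in rs:
        Q=np.eye(3)-np.outer(d,d); A=A+Q; b=b+Q@o
    X=np.linalg.solve(A,b); return X,[float(np.linalg.norm((np.eye(3)-np.outer(d,d))@(X-o))) for o,d in rs]
def onz(c,px,z):
    o,d=ray(c,px); return o+d*(z-o[2])/d[2]
def save(c,f): cv2.imwrite(f,c["image"][:,:,::-1])
def pts(cam,label): return [(round(r["score"],2),np.round(np.array(r["point"])*[560,420],1)) for r in eyes.place_of(cam,label)]
E
python3 - <<'E'
from h import *
C={}
for n in("scene","top"):
    c=cap(n);C[n]=c;save(c,f"pics/{n}0.png");print(n,np.round(c["cam_to_world"],2).tolist(), {k:v for k,v in c.items() if k not in("image","cam_to_world")})
    for l in "roller_drum guide_mouth collar_center wheel_grip index_pin pin_knob accessory_block nut_driver lens_case vial_0".split(): print(l,[(a,b.tolist()) for a,b in pts(n,l)])
E
```

```text
pics
scene [[-0.67, 0.31, -0.68, -143.25], [-0.75, -0.27, 0.61, 587.41], [0.01, 0.91, 0.41, 566.96], [0.0, 0.0, 0.0, 1.0]] {'camera_matrix': array([[493.62061093,   0.        , 269.7018017 ],
       [  0.        , 493.62061093, 210.43841519],
       [  0.        ,   0.        ,   1.        ]])}
roller_drum [(0.63, [248.4, 262.5]), (0.45, [344.9, 253.6])]
guide_mouth [(0.85, [246.6, 197.8])]
collar_center [(0.72, [247.4, 224.7])]
wheel_grip [(0.56, [259.0, 216.7])]
index_pin [(0.73, [245.1, 196.0]), (0.7, [381.0, 235.1])]
pin_knob [(0.87, [363.4, 195.5]), (0.74, [245.8, 264.3]), (0.68, [380.3, 185.8])]
accessory_block [(0.68, [344.4, 255.4])]
nut_driver []
lens_case [(0.93, [186.0, 337.1]), (0.56, [359.4, 190.9])]
vial_0 [(0.54, [296.4, 234.0])]
top [[-0.02, 1.0, -0.08, 465.46], [-1.0, -0.02, 0.0, -48.46], [-0.0, 0.08, 1.0, 1121.84], [0.0, 0.0, 0.0, 1.0]] {'camera_matrix': array([[415.44816801,   0.        , 275.70440142],
       [  0.        , 415.44816801, 214.07848964],
       [  0.        ,   0.        ,   1.        ]])}
roller_drum [(0.96, [265.5, 198.0]), (0.52, [336.5, 242.9])]
guide_mouth [(0.95, [261.6, 184.8]), (0.59, [262.4, 189.2])]
collar_center [(0.72, [262.1, 190.8])]
wheel_grip [(0.57, [254.2, 221.5])]
index_pin [(0.6, [358.7, 241.5]), (0.53, [383.0, 232.8])]
pin_knob [(0.56, [398.3, 235.9])]
accessory_block [(0.8, [336.2, 239.0])]
nut_driver [(0.46, [317.3, 241.9])]
lens_case [(0.83, [177.0, 243.5]), (0.72, [358.1, 237.9])]
vial_0 [(0.39, [335.2, 181.9])]
```

```bash
python3 - <<'E'
import cv2,numpy as np
a=cv2.imread("pics/scene0.png")[150:360,150:430];b=cv2.imread("pics/top0.png")[130:340,150:430]
cv2.imwrite("pics/both.png",np.vstack([cv2.resize(x,(0,0),fx=1.42*1.0,fy=1.42,interpolation=3) for x in (a,b)]))
cv2.imwrite("pics/s1.png",cv2.resize(a,(784,588),interpolation=2));cv2.imwrite("pics/t1.png",cv2.resize(b,(784,588),interpolation=2))
E
```

```text
(no output)
```

View pics/s1.png

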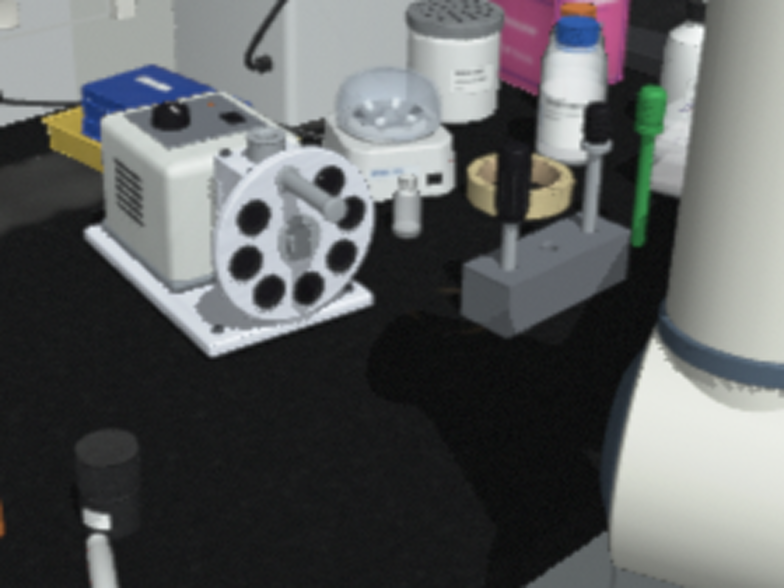

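View pics/t1.png

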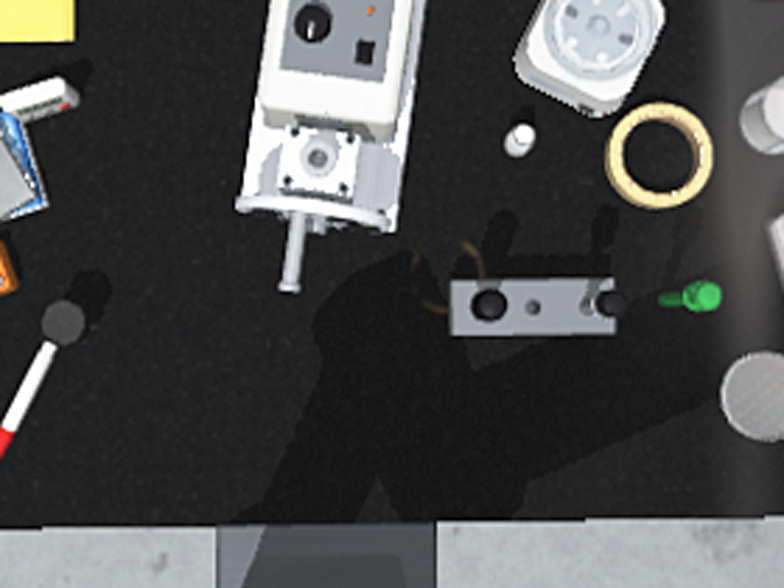

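The pin candidates are:
- the black-knobbed one with a steel shoulder, scene (363,193) / top (368,239)
- the thick ribbed-handle nut driver, scene (333,215) / top (324,239)
- the green one, scene (382,190) / top (401,236)

The first fits: it has a black knob and a shoulder over a steel shank, and it stands in an outer hole. I'll measure it and confirm in a crop.

```bash
python3 - <<'E'
from h import *
S=cap("scene");T=cap("top")
def t(n,a,b): X,e=tri([ray(S,a),ray(T,b)]);print(n,X.round(1),np.round(e,1))
t("mouth",(246.6,197.8),(261.6,184.8))
t("collar",(247.4,224.7),(262.1,190.8))
t("knob",(363.4,195.5),(367.9,238.6))
f=lambda x,y,r:(150+x/2.8,r+y/2.8)
t("gripbutton",f(335,208,150),f(289,288,130))
t("knobtop",f(598,105,150),f(611,304,130))
for z in(143,159): print("knob top",z,onz(T,f(611,304,130),z).round(1),onz(T,(324,239),z).round(1))
for q in [(452,281),(614,279),(615,334),(451,335),(533,307)]: print("block46",onz(T,f(*q,130),46).round(1))
for q in [(316,157)]: print("mouth160",onz(T,f(*q,130),160).round(1))
for q in [(258,60),(392,65)]: print("case",onz(T,f(*q,130),130).round(1))
# wheel edges/baseplate front
for q in [(240,205),(397,230)]: print("base",onz(T,f(*q,130),10).round(1))
print("vial",onz(T,f(520,138,130),56).round(1),"lens",onz(T,f(63,322,130),57).round(1))
for l in("accessory_block","pin_knob","drum_wheel"):
    for r in eyes.regions_of("top",l)[:3]: print(l,r["score"],(np.array(r["box"])*[560,420,560,420]).round(1))
cv2.imwrite("pics/pin.png",cv2.resize(S["image"][175:285,310:410,::-1],(545,600),interpolation=2))
E
```

```text
mouth [611.5 -19.9 160.5] [4.3 4.3]
collar [606.6 -18.3  99.1] [3.4 3.4]
knob [ 485.8 -265.5  137.9] [0.3 0.3]
gripbutton [503.3   5.1 144.9] [0.2 0.2]
knobtop [ 485.1 -261.9  158.5] [0.1 0.1]
knob top 143 [ 485.5 -265.3  143. ] [ 486.2 -161.3  143. ]
knob top 159 [ 485.2 -261.8  159. ] [ 485.8 -159.5  159. ]
block46 [ 511.1 -140.5   46. ]
block46 [ 510.6 -290.4   46. ]
block46 [ 459.9 -289.5   46. ]
block46 [ 461.3 -138.5   46. ]
block46 [ 485.9 -214.7   46. ]
mouth160 [611.5 -19.7 160. ]
case [701.6  30.4 130. ]
case [695.4 -85.6 130. ]
base [588.8  58.5  10. ]
base [562.3 -92.   10. ]
vial [ 642.  -205.6   56. ] lens [478.7 216.4  57. ]
accessory_block 0.61 [311.3 232.5  59.1  18.5]
pin_knob 0.6 [383.6 230.5  24.1  11.1]
pin_knob 0.43 [358.3 235.4  16.7  10.9]
drum_wheel 0.73 [236.6 185.7  53.1  51. ]
```

View pics/pin.png

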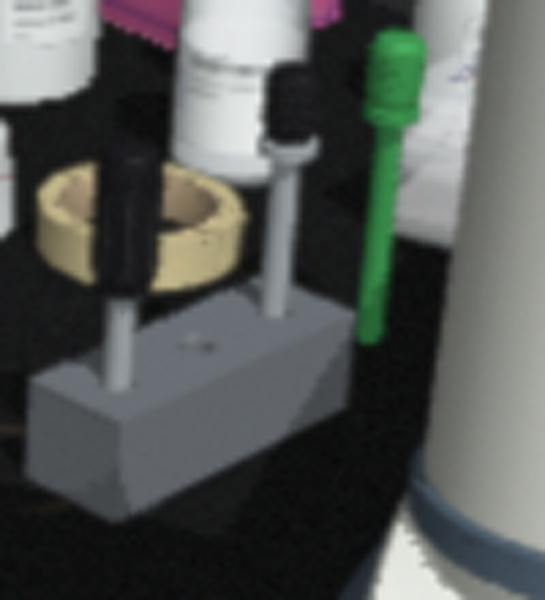

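The crop confirms it: the steel-shouldered pin with the black knob is at crop (292,105). The nut driver at (127,220) has no shoulder, and the green look-alike is at (393,85). Next I'll check the tool orientation and approach.

```bash
cat >> h.py <<'E'
def delta(target):
    s=manip.sense(); R=np.array(s["tool_rot"]); d=R.T@(np.array(target)-s["position"])
    print("t",s["time_s"],"pos",np.round(s["position"],1),"R",R.round(3).tolist(),"tool delta",d.round(1),"F",np.round(s["contact_force"],1),"open",s["opening"])
    return d
E
python3 - <<'E'
from h import *
delta([486,-264.5,240])
c=cap("wrist");print(np.round(c["mount"],2).tolist(),c["camera_matrix"].round(1).tolist())
T=cap("top");f=lambda x,y:(150+x/2.8,130+y/2.8)
print(onz(T,f(707,297),150).round(),onz(T,f(662,300),0).round())
E
```

```text
t 1.35 pos [ 268.4 -536.6  231.3] R [[0.894, 0.447, -0.0], [0.447, -0.894, -0.0], [-0.0, 0.0, -1.0]] tool delta [ 316.3 -146.    -8.7] F [-0.3  0.1  0.7] open 1.0016216735654422
[[0.0, 0.95, 0.32, 84.52], [1.0, -0.0, -0.0, -0.64], [0.0, 0.32, -0.95, -141.42], [0.0, 0.0, 0.0, 1.0]] [[360.5, 0.0, 274.6], [0.0, 360.5, 206.6], [0.0, 0.0, 1.0]]
[ 490. -344.  150.] [ 492. -346.    0.]
```

Careful with the scale: shifts go in shares of 50 mm and turns go in shares of 120 degrees. That gives: 45 mm is 0.9, -35 mm is -0.7.

```bash
echo '[[0, 0, -0.7, 0, 0, 0], [0, 0, -0.7, 0, 0, 0], [0.9, -0.416, 0, 0, 0, 0], [0.9, -0.416, 0, 0, 0, 0], [0.9, -0.416, 0, 0, 0, 0], [0.9, -0.416, 0, 0, 0, 0], [0.9, -0.416, 0, 0, 0, 0], [0.9, -0.416, 0, 0, 0, 0]]' | python3 -m creep 0.65
echo '[[0.9, -0.416, 0, 0, 0, 0], [0, 0, 0.4, 0, 0, 0.055], [0, 0, 0.4, 0, 0, 0.055], [0, 0, 0.4, 0, 0, 0.055], [0, 0, 0, 0, 0, 0.0567], [0, 0, 0, 0, 0, 0]]' | python3 -m creep
python3 - <<'E'
from h import *
delta([486,-264.5,240])
W=cap("wrist");save(W,"pics/w1.png")
a=pts("wrist","pin_knob");b=pts("wrist","index_pin");print(a,b)
for r in eyes.regions_of("wrist","pin_knob")[:3]: print(r["score"],(np.array(r["box"])*[560,420,560,420]).round(1))
print("pred knobtop",proj(W,[486,-264.5,159]),proj(W,[486,-264.5,143]),proj(W,[486,-264.5,46]))
E
```

```text
time_s: 2.25
position: [455.0, -302.5, 301.5]
tool_rot: [[0.894, 0.447, 0.001], [0.447, -0.894, -0.0], [0.0, 0.001, -1.0]]
contact_force: [1.3, -0.9, 0.7]
opening: 0.65
grasp_force: 0.0
time_s: 2.85
position: [484.8, -265.2, 240.5]
tool_rot: [[1.0, -0.001, -0.001], [-0.001, -1.0, 0.001], [-0.001, -0.001, -1.0]]
contact_force: [1.2, -0.6, -0.1]
opening: 0.652
grasp_force: 0.0
t 2.85 pos [ 484.8 -265.2  240.5] R [[1.0, -0.001, -0.001], [-0.001, -1.0, 0.001], [-0.001, -0.001, -1.0]] tool delta [ 1.2 -0.7  0.5] F [ 1.2 -0.6 -0.1] open 0.6520497651225542
[(0.73, array([275.4, 204.9])), (0.72, array([384.6, 193.9]))] [(0.97, array([349.8, 157.3])), (0.7, array([279.3, 164.9]))]
0.77 [344.8 151.1  64.3  66.4]
0.58 [259.5 165.7  33.3  60.6]
pred knobtop [275.03394451 215.90778056] [275.0291597  207.93041247] [275.00914842 174.56705507]
```

View pics/w1.png

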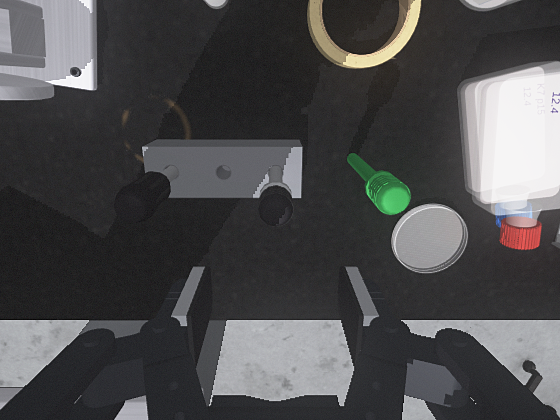

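The wrist view shows the knob at (275,206), under the tool and within 2 mm of the prediction. The nut driver is at (142,197) and the green look-alike at (388,193). Descending to grip.

In the tool's units: 35 mm is 0.7, 30 mm is 0.6.

```bash
echo '[[0.03, -0.012, 0.7, 0, 0, 0], [0, 0, 0.7, 0, 0, 0], [0, 0, 0.6, 0, 0, 0], [0, 0, 0.2, 0, 0, 0], [0, 0, 0, 0, 0, 0], [0, 0, 0, 0, 0, 0]]' | python3 -m creep 
echo '[[0, 0, 0, 0, 0, 0], [0, 0, 0, 0, 0, 0], [0, 0, 0, 0, 0, 0], [0, 0, 0, 0, 0, 0], [0, 0, 0, 0, 0, 0]]' | python3 -m creep 0.1 60
```

```text
time_s: 3.65
position: [487.2, -265.4, 133.3]
tool_rot: [[1.0, -0.0, 0.002], [-0.0, -1.0, -0.001], [0.002, 0.001, -1.0]]
contact_force: [-0.5, -0.0, 0.5]
opening: 0.649
grasp_force: 0.0
time_s: 4.15
position: [487.2, -265.1, 133.1]
tool_rot: [[1.0, -0.0, 0.003], [-0.0, -1.0, -0.001], [0.003, 0.001, -1.0]]
contact_force: [0.0, 1.0, 7.0]
opening: 0.259
grasp_force: 58.6
```

In the tool's units: -50 mm is -1, -40 mm is -0.8.

```bash
echo '[[0, 0, -0.2, 0, 0, 0], [0, 0, -0.6, 0, 0, 0], [0, 0, -0.8, 0, 0, 0], [0, 0, -1, 0, 0, 0], [0, 0, -1, 0, 0, 0], [0, 0, 0, 0, 0, 0]]' | python3 -m creep
python3 - <<'E'
from h import *
delta([560,-19.8,325])
W=cap("wrist");save(W,"pics/w2.png")
print(pts("wrist","index_pin"),pts("wrist","pin_knob"))
E
```

```text
time_s: 4.75
position: [487.4, -265.5, 320.8]
tool_rot: [[1.0, -0.001, 0.011], [-0.0, -1.0, -0.007], [0.011, 0.007, -1.0]]
contact_force: [-0.5, 0.1, -1.0]
opening: 0.257
grasp_force: 59.3
t 4.75 pos [ 487.4 -265.5  320.8] R [[1.0, -0.001, 0.011], [-0.0, -1.0, -0.007], [0.011, 0.007, -1.0]] tool delta [  72.5 -245.7   -5.2] F [-0.5  0.1 -1. ] open 0.257376600387624
[(0.93, array([277.8, 197. ])), (0.88, array([337.9, 150.6]))] [(0.9, array([275.7, 289.4])), (0.56, array([358. , 172.7]))]
```

In the tool's units: -41 mm is -0.82, 12 mm is 0.24.

```bash
echo '[[0.2, -0.82, 0, 0, 0, 0], [0.2, -0.82, 0, 0, 0, 0], [0.24, -0.82, 0, 0, 0, 0], [0.24, -0.82, 0, 0, 0, 0], [0.24, -0.82, 0, 0, 0, 0], [0.24, -0.82, 0, 0, 0, 0], [0, 0, 0, 0, 0, 0], [0, 0, 0, 0, 0, 0]]' | python3 -m creep
python3 - <<'E'
from h import *
delta([611.5,-19.8,325])
W=cap("wrist");save(W,"pics/w3.png")
a=pts("wrist","guide_mouth");print(a,pts("wrist","index_pin"),pts("wrist","pin_knob"),pts("wrist","wheel_grip"))
print("onz",onz(W,a[0][1],160).round(1), "pred",proj(W,[611.5,-19.8,160]))
cv2.imwrite("pics/w3b.png",cv2.resize(W["image"][60:330,120:420,::-1],(660,594),interpolation=2))
E
```

```text
time_s: 5.7
position: [554.2, -18.1, 308.7]
tool_rot: [[1.0, 0.002, -0.005], [0.002, -1.0, -0.0], [-0.005, 0.0, -1.0]]
contact_force: [-0.2, -0.0, -0.2]
opening: 0.257
grasp_force: 59.4
t 5.7 pos [554.2 -18.1 308.7] R [[1.0, 0.002, -0.005], [0.002, -1.0, -0.0], [-0.005, 0.0, -1.0]] tool delta [ 57.2   1.8 -16.6] F [-0.2 -0.  -0.2] open 0.2567503699756023
[(0.69, array([278.6, 115.9]))] [(0.97, array([524.7, 200. ])), (0.94, array([277.2, 196.1]))] [(0.96, array([274.4, 290.8]))] [(0.58, array([253.5, 206. ]))]
onz [613.4 -20.2 160. ] pred [278.12581811 118.3912927 ]
```

View pics/w3.png

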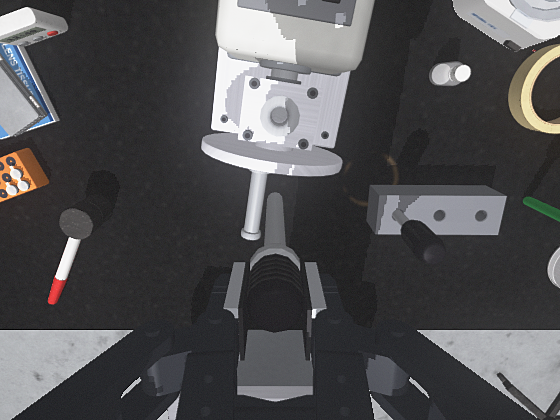

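```bash
python3 - <<'E'
from h import *
d=delta([612.5,-20,308])
W=cap("wrist")
P=[onz(W,p,142) for p in[(254,84),(313,93),(248,134),(304,144)]]
for p in P: print(p.round(1))
print("mean",np.mean(P,0).round(1))
for a,b in((1,0),(3,2)): v=P[b]-P[a];print("yaw",np.degrees(np.arctan2(-v[0],v[1])))
for a,b in((2,0),(3,1)): v=P[b]-P[a];print("yaw",np.degrees(np.arctan2(v[1],v[0])))
print("nose pred",proj(W,[554.2,-18.1,184]),"shoulder", proj(W,[554.2,-18.1,299]), "grip mid/ends",onz(W,(251,236),145),onz(W,(259,175),145))
g=W["image"][100:132,260:300].mean(2)
m=(g<150).astype(np.uint8);print("\n".join("".join("%4d"%v for v in r[::2]) for r in g[::2]))
E
```

```text
t 5.95 pos [554.3 -20.2 311. ] R [[1.0, -0.003, -0.001], [-0.003, -1.0, -0.0], [-0.001, 0.0, -1.0]] tool delta [58.2 -0.4  2.9] F [-0.7  0.3 -1. ] open 0.25937393741318315
[637.7  -2.6 142. ]
[630.6 -51.  142. ]
[597.4   3.3 142. ]
[588.9 -44.6 142. ]
mean [613.7 -23.7 142. ]
yaw -8.337652553153301
yaw -10.154235850465117
yaw -8.36415272682208
yaw -8.650414839665839
nose pred [273.07727949 197.23470992] shoulder [272.12134019 269.38278784] grip mid/ends [504.31115997   2.67771653 145.        ] [562.34585459  -5.65354282 145.        ]
 246 253 145 214 221 219 222 218 219 217 217 219 152 148 169 196 192 194 192 189
 246 244 220 219 219 219 222 221 221 220 219 219 150 150 148 182 190 188 189 190
 249 216 219 219 221 220 220 221 217 218 221 222 147 147 148 149 198 192 192 189
 217 221 220 218 221 217 212 213 206 210 220 223 144 148 146 153 149 196 195 193
 217 222 219 217 212 206 161 147 133 145 102 204 135 146 149 151 148 167 190 191
 219 221 220 212 197 142 145 147 147 148 148 155 211 137 149 151 150 141 194 190
 219 222 216 202 141 147 150 148 150 147 145 148 168 136 147 151 150 141 199 197
 220 220 214 191 119 145 146 149 148 149 146 148 164 135 147 151 147 146 198 197
 222 220 210 192 119 151 145 149 153 144 147 147 113 137 149 153 148 146 178 190
 222 219 205 187 108 150 151 149 144 150 150 143 119 140 147 152 148 145 199 200
 223 219 211 186 126 133 151 151 150 151 151 143 135 138 148 148 147 145 194 190
 224 220 218 196 144 118 137 169 156 169 138 111 167 222 150 149 145 140 199 198
 226 222 216 208 190 137 124 116 122 120 125 129 192 227 151 147 145 133 205 198
 227 223 220 221 208 183 162 135 132 134 164 193 206 228 141 146 140 197 192 190
 242 227 224 221 219 212 204 194 193 196 195 213 218 220 234 139 180 197 198 197
 246 237 227 226 225 222 221 219 219 220 214 217 220 221 233 143 205 199 198 194
```

```bash
python3 - <<'E'
from h import *
R=[];
for i in range(2):
    d=delta([612.5,-20,308]);W=cap("wrist");a=pts("wrist","guide_mouth")
    print(a,onz(W,a[0][1],160).round(1),"hand",onz(W,(276.7,117.3),159).round(1),"nose",proj(W,[554.2,-20,185]),pts("wrist","index_pin"))
save(W,"pics/w4.png")
g=cv2.cvtColor(W["image"],cv2.COLOR_RGB2GRAY);c=cv2.HoughCircles(cv2.resize(g[90:150,240:310],None,fx=4,fy=4),3,1.5,20,param1=120,param2=0.6,minRadius=24,maxRadius=90)
if c is not None: print((c[0][:4]/4+[240,90,0]).round(1))
S=cap("scene");b=pts("scene","guide_mouth");print(b); X,e=tri([ray(S,b[0][1]),ray(W,a[0][1])]);print(X.round(1),np.round(e,1))
E
```

```text
t 6.0 pos [554.4 -20.1 311.2] R [[1.0, -0.002, -0.0], [-0.002, -1.0, -0.0], [-0.0, 0.0, -1.0]] tool delta [58.1 -0.3  3.1] F [ 0.2 -0.3 -1.7] open 0.2577213578968513
[(0.87, array([277.5, 116.7]))] [613.4 -21.6 160. ] hand [612.8 -20.9 159. ] nose [275.64887266 197.66437397] [(0.79, array([275.1, 198.2])), (0.73, array([521.1, 198.3]))]
t 6.15 pos [554.5 -19.6 311.4] R [[1.0, -0.002, 0.0], [-0.002, -1.0, -0.0], [0.0, 0.0, -1.0]] tool delta [58.   0.3  3.4] F [-1.   0.1 -1.8] open 0.25866035745624
[(0.62, array([276.6, 118.9]))] [611.9 -20.3 160. ] hand [613.  -20.4 159. ] nose [276.29816765 197.79711512] [(0.81, array([525.3, 200. ])), (0.7, array([276.4, 199.5])), (0.47, array([275.8, 111.4]))]
[[277.7 117.6  10.1]
 [281.1 113.8  14.9]
 [269.1 125.8  21.5]
 [283.3 118.3  15.5]]
[(0.86, array([246.1, 197.2])), (0.7, array([247.7, 226.2]))]
[611.  -21.6 160.9] [1.6 1.6]
```

```bash
echo '[[0.4, 0.006, 0, 0, 0, 0], [0.4, 0.006, 0, 0, 0, 0], [0.36, 0.008, 0.16, 0, 0, 0], [0, 0, 0.14, 0, 0, 0], [0, 0, 0, 0, 0, 0], [0, 0, 0, 0, 0, 0], [0, 0, 0, 0, 0, 0]]' | python3 -m creep
python3 - <<'E'
from h import *
d=delta([612.5,-20.7,296]);W=cap("wrist");S=cap("scene");T=cap("top")
p=manip.sense()["position"]
for n,c in(("w",W),("s",S),("t",T)): print(n,"nose",proj(c,[p[0],p[1],p[2]-125]).round(1),"mouth",proj(c,[612.5,-20.7,160]).round(1))
a=cv2.resize(W["image"][80:220,200:340],(400,400),interpolation=2);b=cv2.resize(S["image"][150:230,210:290],(400,400),interpolation=2)
cv2.imwrite("pics/n1.png",np.hstack([a,b])[:,:,::-1])
E
```

```text
time_s: 7.1
position: [612.1, -19.9, 297.3]
tool_rot: [[1.0, -0.0, 0.001], [-0.0, -1.0, -0.0], [0.001, 0.0, -1.0]]
contact_force: [0.1, 0.4, -1.7]
opening: 0.259
grasp_force: 59.4
t 7.1 pos [612.1 -19.9 297.3] R [[1.0, -0.0, 0.001], [-0.0, -1.0, -0.0], [0.001, 0.0, -1.0]] tool delta [0.4 0.8 1.3] F [ 0.1  0.4 -1.7] open 0.25877918299721625
w nose [275.9 197.8] mouth [276.7 193.1]
s nose [244.3 192.3] mouth [244.6 197.5]
t nose [262.8 184.9] mouth [263.3 185.6]
```

View pics/n1.png

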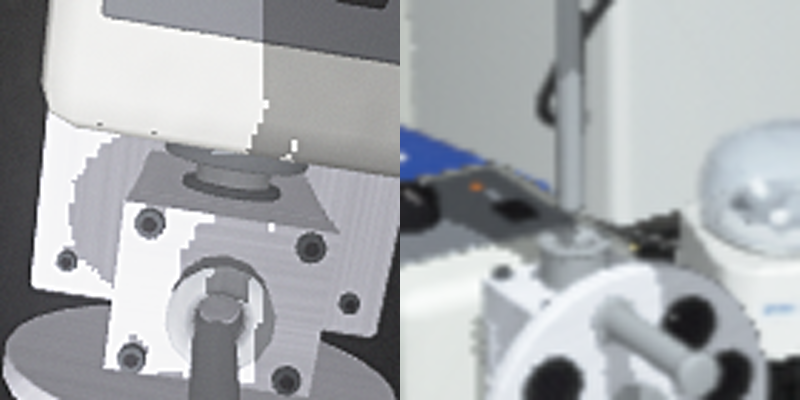

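The nose hangs over the boss within about 1 mm: crop left nose (218,318) against boss centre (220,316), right (570,230) against (574,240). Lowering in steps.

In the tool's units: 4 mm is 0.08, 0.7 mm is 0.014.

```bash
echo '[[0, 0.014, 0.08, 0, 0, 0], [0, 0, 0.08, 0, 0, 0], [0, 0, 0.08, 0, 0, 0], [0, 0, 0.08, 0, 0, 0], [0, 0, 0, 0, 0, 0], [0, 0, 0, 0, 0, 0]]' | python3 -m creep; python3 -c "
from h import *
if np.linalg.norm(manip.sense()['contact_force'])>8: raise SystemExit('force')" && echo '[[0, 0, 0.1, 0, 0, 0], [0, 0, 0.1, 0, 0, 0], [0, 0, 0.1, 0, 0, 0], [0, 0, 0, 0, 0, 0], [0, 0, 0, 0, 0, 0]]' | python3 -m creep
```

```text
time_s: 7.85
position: [612.6, -20.6, 280.0]
tool_rot: [[1.0, -0.0, -0.0], [-0.0, -1.0, 0.0], [-0.0, -0.0, -1.0]]
contact_force: [-0.7, 1.8, -0.7]
opening: 0.26
grasp_force: 59.4
time_s: 8.35
position: [612.5, -20.7, 264.9]
tool_rot: [[1.0, -0.001, -0.001], [-0.001, -1.0, -0.0], [-0.001, 0.0, -1.0]]
contact_force: [0.2, -0.1, -1.4]
opening: 0.256
grasp_force: 59.4
```

In the tool's units: 6 mm is 0.12, 5 mm is 0.1.

```bash
echo '[[0, 0, 0.12, 0, 0, 0], [0, 0, 0.12, 0, 0, 0], [0, 0, 0.1, 0, 0, 0], [0, 0, 0.06, 0, 0, 0], [0, 0, 0, 0, 0, 0], [0, 0, 0, 0, 0, 0]]' | python3 -m creep; echo '[[0, 0, 0, 0, 0, 0], [0, 0, 0, 0, 0, 0], [0, 0, 0, 0, 0, 0], [0, 0, 0, 0, 0, 0]]' | python3 -m creep 0.65 20; python3 - <<'E'
from h import *
delta([612.5,-20.7,330]);S=cap("scene");W=cap("wrist")
print("knob at116+135",proj(S,[612.5,-20.7,251]),pts("scene","pin_knob"),pts("wrist","pin_knob"),proj(W,[612.5,-20.7,251]))
E
```

```text
time_s: 8.95
position: [612.6, -20.7, 245.2]
tool_rot: [[1.0, -0.0, -0.0], [-0.0, -1.0, -0.0], [-0.0, 0.0, -1.0]]
contact_force: [-0.3, -0.5, -0.7]
opening: 0.263
grasp_force: 59.4
time_s: 9.35
position: [612.7, -20.6, 245.6]
tool_rot: [[1.0, -0.0, 0.001], [-0.0, -1.0, 0.0], [0.001, -0.0, -1.0]]
contact_force: [0.4, 0.7, -0.3]
opening: 0.647
grasp_force: 0.0
t 9.35 pos [612.7 -20.6 245.6] R [[1.0, -0.0, 0.001], [-0.0, -1.0, 0.0], [0.001, -0.0, -1.0]] tool delta [ -0.1   0.1 -84.4] F [ 0.4  0.7 -0.3] open 0.6469947288254428
knob at116+135 [243.9598913  156.62456097] [(0.94, array([243. , 159.3])), (0.79, array([379.7, 187.5]))] [(0.97, array([271.1, 285. ]))] [276.97458997 289.09580939]
```

In the tool's units: -45 mm is -0.9, -30 mm is -0.6.

```bash
echo '[[0, 0, -0.4, 0, 0, 0], [0, 0, -0.6, 0, 0, 0], [0, 0, -0.2, 0, 0, 0], [-0.4, 0, 0, 0, 0, 0], [-0.9, -0.22, 0, 0, 0, 0], [-0.9, -0.24, 0, 0, 0, 0], [0, 0, 0, 0, 0, 0], [0, 0, 0, 0, 0, 0]]' | python3 -m creep
python3 - <<'E'
from h import *
delta([525,2,305]);print(np.round(manip.sense()["qpos"],1))
S=cap("scene");T=cap("top");W=cap("wrist")
a,b,d=pts("scene","wheel_grip"),pts("top","wheel_grip"),pts("wrist","wheel_grip");print(a,b,d,pts("wrist","guide_mouth"),pts("scene","pin_knob"))
for r in ([ray(S,a[0][1]),ray(T,b[0][1])],[ray(S,a[0][1]),ray(W,d[0][1])]): print(tri(r))
E
```

```text
time_s: 10.35
position: [502.1, 2.6, 305.6]
tool_rot: [[1.0, 0.0, 0.002], [0.0, -1.0, -0.0], [0.002, 0.0, -1.0]]
contact_force: [0.7, -0.6, -0.2]
opening: 0.648
grasp_force: 0.0
t 10.35 pos [502.1   2.6 305.6] R [[1.0, 0.0, 0.002], [0.0, -1.0, -0.0], [0.002, 0.0, -1.0]] tool delta [22.9  0.6  0.6] F [ 0.7 -0.6 -0.2] open 0.648332732131215
[ -3.6  -8.3  76.2  -0.  112.   86.4]
[(0.76, array([261.7, 218.4]))] [] [(0.87, array([274.4, 151.1]))] [(0.8, array([305.1,  47.9]))] [(0.62, array([381. , 185.1])), (0.58, array([242.7, 155.5]))]Traceback (most recent call last):
  File "<stdin>", line 5, in <module>
IndexError: list index out of range
```

In the tool's units: -8.56 degrees / 120 = -0.0713.

```bash
python3 - <<'E'
from h import *
S=cap("scene");W=cap("wrist")
a,d=pts("scene","wheel_grip"),pts("wrist","wheel_grip");print(a,d)
print(tri([ray(S,a[0][1]),ray(W,d[0][1])]))
E
echo '[[0, 0, 0, 0, 0, -0.0713], [0, 0, 0, 0, 0, -0.0713], [0, 0, 0, 0, 0, -0.0713], [0, 0, 0, 0, 0, -0.0713], [0, 0, 0, 0, 0, -0.0713], [0, 0, 0, 0, 0, -0.0713], [0, 0, 0, 0, 0, -0.0713], [0, 0, 0, 0, 0, -0.0713]]' | python3 -m creep >/dev/null
echo '[[0, 0, 0, 0, 0, -0.0713], [0, 0, 0, 0, 0, -0.0713], [0, 0, 0, 0, 0, -0.0713], [0, 0, 0, 0, 0, -0.0713], [0, 0, 0, 0, 0, -0.0713], [0, 0, 0, 0, 0, -0.0713], [0, 0, 0, 0, 0, -0.0713], [0, 0, 0, 0, 0, -0.0713]]' | python3 -m creep >/dev/null
echo '[[0, 0, 0, 0, 0, -0.0713], [0, 0, 0, 0, 0, -0.0713], [0, 0, 0, 0, 0, -0.0713], [0, 0, 0, 0, 0, -0.0713], [0, 0, 0, 0, 0, 0], [0, 0, 0, 0, 0, 0]]' | python3 -m creep 0.6
python3 - <<'E'
from h import *
delta([525,2,305]);S=cap("scene");W=cap("wrist");save(W,"pics/w5.png")
a,d=pts("scene","wheel_grip"),pts("wrist","wheel_grip");print(a,d)
print(tri([ray(S,a[0][1]),ray(W,d[0][1])]))
E
```

```text
[(0.76, array([263.1, 216.6]))] [(0.67, array([278.6, 151. ]))]
(array([532.94760583,  -1.40660882, 148.88919056]), [1.6039347823809962, 1.6039347823810621])
time_s: 13.15
position: [502.6, 2.4, 305.3]
tool_rot: [[-0.988, 0.157, 0.0], [0.157, 0.988, 0.0], [-0.0, 0.0, -1.0]]
contact_force: [-0.3, 0.7, 0.8]
opening: 0.6
grasp_force: 0.0
t 13.15 pos [502.6   2.4 305.3] R [[-0.988, 0.157, 0.0], [0.157, 0.988, 0.0], [-0.0, 0.0, -1.0]] tool delta [-22.1   3.1   0.3] F [-0.3  0.7  0.8] open 0.5996649947908774
[(0.57, array([261. , 218.6]))] [(0.59, array([276.6, 216.3]))]
(array([532.70364633,   1.24980131, 145.37450425]), [0.7973401754755809, 0.7973401754754775])
```

View pics/w5.png

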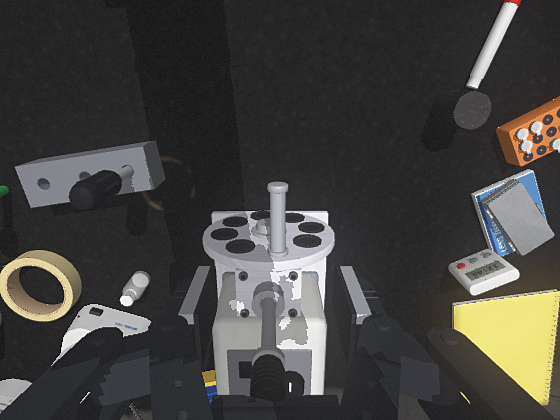

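The wrist view is clear of the pin, which stands at (267,310). The grip spindle runs from (278,186) to (279,250). I'll go down over the spindle and grip it lightly.

In the tool's units: 40 mm is 0.8, 1.3 mm is 0.026.

```bash
echo '[[-0.22, 0.026, 0.6, 0, 0, 0], [-0.22, 0.024, 0.8, 0, 0, 0], [0, 0, 0.8, 0, 0, 0], [0, 0, 0.7, 0, 0, 0], [0, 0, 0.48, 0, 0, 0], [0, 0, 0.2, 0, 0, 0], [0, 0, 0, 0, 0, 0], [0, 0, 0, 0, 0, 0]]' | python3 -m creep 0.4
echo '[[0, 0, 0, 0, 0, 0], [0, 0, 0, 0, 0, 0], [0, 0, 0, 0, 0, 0], [0, 0, 0, 0, 0, 0]]' | python3 -m creep 0.0 20
```

```text
time_s: 14.15
position: [525.4, 1.4, 127.9]
tool_rot: [[-0.988, 0.154, 0.002], [0.154, 0.988, -0.0], [-0.002, 0.0, -1.0]]
contact_force: [-0.1, 0.4, 0.7]
opening: 0.4
grasp_force: 0.0
time_s: 14.55
position: [525.7, 1.4, 128.4]
tool_rot: [[-0.988, 0.153, 0.004], [0.153, 0.988, -0.0], [-0.004, 0.0, -1.0]]
contact_force: [-0.8, 0.2, 6.3]
opening: 0.158
grasp_force: 20.4
```

In the tool's units: -2.3 mm is -0.046, -2.2 mm is -0.044.

```bash
echo '[[0, -0.04, -0.004, 0, 0, 0], [0, -0.04, -0.004, 0, 0, 0], [0, -0.046, -0.002, 0, 0, 0], [0, -0.046, -0.002, 0, 0, 0], [0, -0.046, 0.002, 0, 0, 0], [0, -0.044, 0.002, 0, 0, 0], [0, 0, 0, 0, 0, 0]]' | python3 -m creep; python3 - <<'E'
from h import *
cap("scene");print(pts("scene","pin_knob"),pts("scene","wheel_grip"),manip.sense()["contact_force"])
E
echo '[[0, -0.046, 0.006, 0, 0, 0], [0, -0.044, 0.006, 0, 0, 0], [0, -0.046, 0.01, 0, 0, 0], [0, -0.044, 0.01, 0, 0, 0], [0, 0, 0, 0, 0, 0]]' | python3 -m creep
```

```text
time_s: 15.25
position: [523.9, -10.4, 128.6]
tool_rot: [[-0.988, 0.153, 0.004], [0.153, 0.988, 0.002], [-0.004, 0.003, -1.0]]
contact_force: [1.6, 4.1, 5.8]
opening: 0.154
grasp_force: 20.7
[(0.76, array([236.7, 157.8])), (0.67, array([381.5, 188.4]))] [(0.72, array([265.5, 216.3]))] [1.0363254  3.59739431 5.07931697]
time_s: 15.9
position: [522.4, -20.0, 126.5]
tool_rot: [[-0.988, 0.153, 0.003], [0.153, 0.988, 0.001], [-0.003, 0.001, -1.0]]
contact_force: [2.2, 3.5, 5.1]
opening: 0.155
grasp_force: 21.0
```

In the tool's units: -2.2 mm is -0.044, -2.1 mm is -0.042.

```bash
cat > chk.py <<'E'
from h import *
s=manip.sense();f=np.array(s["contact_force"]);p=np.array(s["position"])-[612.5,-20.7,0]
print("F",f.round(1),"phi",np.degrees(np.arcsin(-(p@[.153,.988,0])/52)).round(1))
raise SystemExit(int(np.hypot(f[0],f[1])>11 or abs(f[2]-5)>9))
E
echo '[[0, -0.044, 0.012, 0, 0, 0], [0, -0.042, 0.014, 0, 0, 0], [0, -0.042, 0.018, 0, 0, 0], [0, -0.042, 0.018, 0, 0, 0], [0, 0, 0, 0, 0, 0]]' | python3 -m creep >/dev/null; python3 chk.py && echo '[[0, -0.04, 0.02, 0, 0, 0], [0, -0.04, 0.022, 0, 0, 0], [0, -0.038, 0.024, 0, 0, 0], [0, -0.038, 0.024, 0, 0, 0], [0, 0, 0, 0, 0, 0]]' | python3 -m creep >/dev/null && python3 chk.py && echo '[[0, -0.036, 0.028, 0, 0, 0], [0, -0.036, 0.028, 0, 0, 0], [0, -0.034, 0.03, 0, 0, 0], [0, -0.034, 0.03, 0, 0, 0], [0, 0, 0, 0, 0, 0]]' | python3 -m creep >/dev/null && python3 chk.py
python3 - <<'E'
from h import *
cap("scene");print(manip.sense()["time_s"],pts("scene","pin_knob"),pts("scene","wheel_grip"))
E
```

```text
F [4.2 2.5 4.2] phi 24.9
F [4.7 2.  2.6] phi 35.3
F [4.4 2.5 2.8] phi 45.0
17.45 [(0.6, array([381.1, 183.1])), (0.52, array([243.9, 188. ]))] [(0.82, array([279.6, 219.7]))]
```

```bash
python3 - <<'E'
from h import *
S=cap("scene")
for z in(251,183): print(z,proj(S,[612.5,-20.7,z]).round(1))
cv2.imwrite("pics/s3.png",cv2.resize(S["image"][130:270,190:340,::-1],(640,597),interpolation=2))
E
```

```text
251 [244.  156.6]
183 [244.4 187.5]
```

View pics/s3.png

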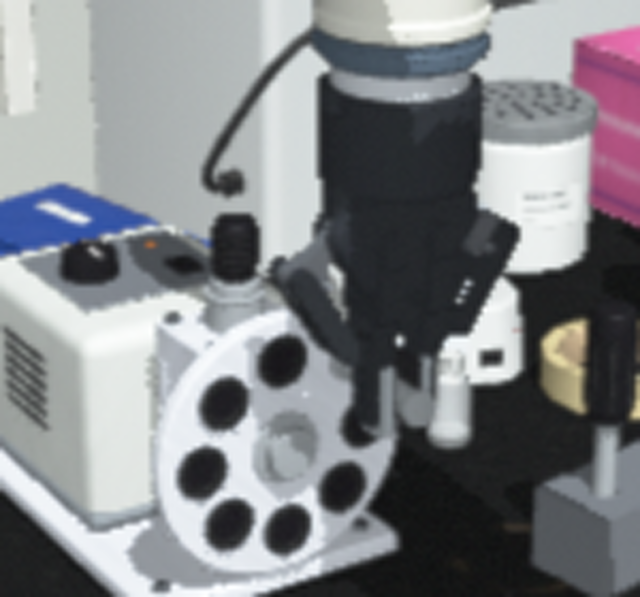

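The pin has dropped: its knob is at crop (235,247) and the shoulder sits on the boss at (237,290). I'll let go, retreat and verify.

Careful with the scale: shifts go in shares of 50 mm and turns go in shares of 120 degrees. That gives: -40 mm is -0.8, -20 mm is -0.4.

```bash
echo '[[0, 0, 0, 0, 0, 0], [0, 0, 0, 0, 0, 0], [0, 0, 0, 0, 0, 0], [0, 0, 0, 0, 0, 0]]' | python3 -m creep 0.4; echo '[[0, 0, -0.4, 0, 0, 0], [0, 0, -0.8, 0, 0, 0], [0, 0, -0.8, 0, 0, 0], [0, 0, -0.8, 0, 0, 0], [0.8, 0, -0.4, 0, 0, 0], [0.8, 0, 0, 0, 0, 0], [0, 0, 0, 0, 0, 0], [0, 0, 0, 0, 0, 0]]' | python3 -m creep 
python3 - <<'E'
from h import *
S=cap("scene");W=cap("wrist")
print(pts("scene","pin_knob"),pts("wrist","pin_knob"),proj(W,[612.5,-20.7,183]),"F",manip.sense()["contact_force"])
a=cv2.resize(S["image"][165:245,200:280],(400,400),interpolation=2);b=cv2.resize(W["image"][:,60:480],(400,400))
cv2.imwrite("pics/f.png",np.hstack([a,b])[:,:,::-1])
E
```

```text
time_s: 18.0
position: [517.3, -43.6, 111.1]
tool_rot: [[-0.988, 0.154, -0.001], [0.154, 0.988, -0.0], [0.001, -0.0, -1.0]]
contact_force: [-0.2, 0.2, 0.2]
opening: 0.401
grasp_force: 0.0
time_s: 18.8
position: [438.4, -31.1, 272.1]
tool_rot: [[-0.988, 0.154, 0.001], [0.154, 0.988, -0.0], [-0.002, -0.0, -1.0]]
contact_force: [0.6, 0.1, -0.2]
opening: 0.401
grasp_force: 0.0
[(0.72, array([381.5, 185.2])), (0.51, array([245.2, 184.8]))] [(0.95, array([316.7, 403.3])), (0.27, array([313.8, 384. ]))] [317.6280779  404.80469228] F [ 0.39953299 -0.71506254  0.06495291]
```

View pics/f.png

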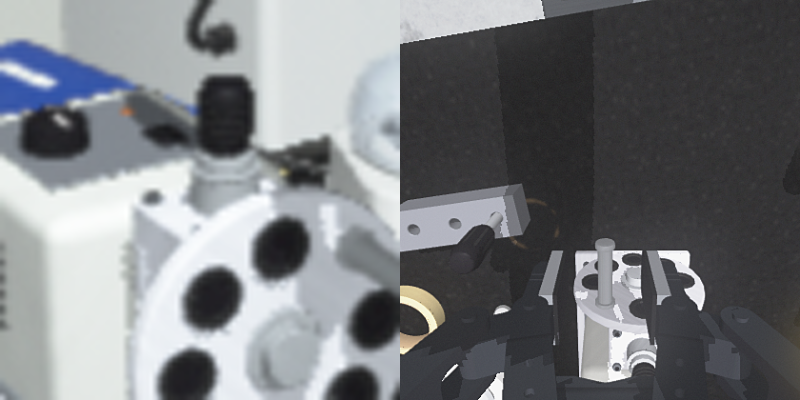

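The knob (scene row about 188) and the wrist projection (317,403 against a predicted 318,405) both match the fully home height. The shoulder rests on the boss and nothing is touching.

```bash
python3 -c "
from rig import order;print(order.sign_off())"
```

```text
the job is handed in; nothing more can be done
None
```

The index pin is through the collar with its shoulder on the guide and the wheel locked; I handed the job in at about 19 s, and the hand-in returned no verdict.

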